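# Build the raised specimen stage: collar, spacer, stage plate

## Task

Build the specimen stage on the blue base: thread the silver collar from the teal rack fully home down the thick centre post, then the yellow spacer ring down on top of it, then lower the stage plate with the green handle over the two thin pins until it rests flush on the spacer. The collar can only be pinched by its front wall in the rack, so put it down on the bench and take it again across its outside before threading it. Lower everything gently rather than letting it fall, and leave the black spare ring and the flasks where they are.

Things in the scene. Friction and masses are not known exactly. Their poses are not given: they have to be found in the camera images.
- base: fixed blue base plate 110 (x) x 180 (y) x 12 mm. On its top: a central steel post, 41 mm diameter, 56 mm tall, and two steel pins, 10 mm diameter, 60 mm tall, at y = +68 and -68 mm (x = 0); tops tapered over the last 5 mm. Origin: centre of the underside, z up. Hold rings with the fingers closing along the base's x, clear of the pins.
- seat (a point): point on the base's top face at the foot of the centre post (12 mm above the bench), on the post's axis; axes as the base.
- rack: fixed teal rack 93 (x) x 168 (y) mm: two bays, centres at y = +40 and -40 mm, collar in one, spare in the other. Bay: floor 4 mm thick, 72 mm between 8 mm side walls, back wall at +x, open at -x; walls 36 mm high. Walls are so close that a ring can only be pinched at its -x side, one finger in the bore, one in front. Origin: centre of the underside.
- collar: loose silver aluminium ring lying flat in one of the rack's bays: outside 64 mm, bore 44 mm (wall 10 mm), 24 mm high. Origin: centre of its underside, on the axis; z up along the axis.
- spare: bystander: black plastic ring of the same size as the collar, in the other bay; it stays there. Origin: centre of its underside.
- spacer: loose yellow plastic ring lying flat on the bench: outside 64 mm, bore 44 mm, 16 mm high. Origin: centre of its underside; z up along the axis.
- plate: loose aluminium plate lying flat, 100 (x) x 170 (y) x 8 mm, a 50 mm hole at the centre, two 12.5 mm holes at y = +68 and -68 mm (x = 0) for the pins; either way round fits. Green bridge handle over the centre: bar 12 (x) x 84 (y) mm, 34 to 50 mm above the plate's underside, on legs at y = +37 and -37 mm. Origin: centre of the underside, z up.
- bar (a point): centre of the plate's green handle bar, 42 mm above the plate's underside; pinch it across x (12 mm).
- flask0: bystander: empty whitish clear culture flask lying flat, body 65 x 42 x 24 mm with a yellow screw cap at its +x end (about 92 mm long overall). Origin: centre of the body's underside.
- flask1: bystander: empty whitish clear culture flask lying flat, body 65 x 42 x 24 mm with a yellow screw cap at its +x end (about 92 mm long overall). Origin: centre of the body's underside.
- flask2: bystander: empty whitish clear culture flask lying flat, body 65 x 42 x 24 mm with a yellow screw cap at its +x end (about 92 mm long overall). Origin: centre of the body's underside.
There are look-alikes about, which are no part of the job. Several things look just like the collar: the one meant starts nearest to the robot's base.

How it is judged:
By the outcome, as a careful person would: the job done as asked, in the order asked, and still so for the second after the job is handed in, with the robot touching nothing.
It also fails if it takes over 72 s, if anything falls off the work surface, if the arm or the gripper's body presses on something with over 40 N, if the wrist force passes 120 N, or if a joint passes its speed limit or range.

## Robot

A 7-joint arm with a two-finger parallel gripper is mounted at the origin on the work surface. World frame = base frame: x ahead of the robot, y to its left, z up, the work surface at z = 0. Lengths are in m, angles in degrees, forces in N, time in s.
With the tool pointing down it reaches from about 0.425 to 1.025 m from the base axis. Payload 9.4 kg.
Tool frame: the origin (TCP) lies on the centre line of the jaws, within the pads' length; the fingertips stand 25 mm ahead of it and the grasp point (between the pads) lies 6 mm ahead of it (nose_length is the z of the fingertips in the tool frame, in m); z points along the fingers, y is the line along which they close (so a half turn about z gives the same grasp; the last joint's range is limited). The gripper opens to 93 mm and grips with 3 to 60 N. Pads are 15 mm wide; open, the fingers measure 128 mm over their backs; the gripper's body (75 mm by 188 mm) begins 65 mm behind the grasp point.
Start: joints at [66.308, 34.337, -0.143, 91.639, 0.103, 54.024, -4.572], TCP at [0.24, -0.684, 0.244] pointing down, gripper open.
Joint ranges: [-147.43, 147.43], [-19.82, 112.94], [-74.19, 73.91], [6.32, 146.72], [-59.91, 239.91], [6.04, 106.73], [-150.56, 150.56]. Speed limits (degrees/s): [127.2, 127.2, 172.46, 172.46, 180, 180, 180].

## Interface

Orientations are given as a 3x3 rotation matrix whose columns are the frame's x, y, z axes.
In Python, from workcell import * gives the robot as it stands. Calls block until the motion is done:
- move_pose(position, orientation): joint-space move of the TCP to a pose.
- servo_line(position, ori=None, feed=0.15): straight line of the TCP; ori=None keeps the orientation; feed is the mean speed in m/s.
- movej(angles): joint-space move.
- gripper_to(opening): finger opening in m; the grip force is fixed at half the most; returns when the fingers have stopped.
- pause(seconds).
- inverse_kinematics(position, orientation): joint angles nearest the present ones, or None.
- read_state(): the state.
- snapshot(name): name is "scene" or "top" or "wrist"; returns a dict with "pixels" (400x640x3 uint8, blue, green, red), "depth" (400x640 float32, m along the optical axis (not along the pixel's ray), 0 where there is no reading), "mtx" (3x3 intrinsics, pixels), "camera_from_world" (4x4, takes a point from world to camera coordinates); the wrist camera has in their place "hand_eye" (4x4, takes a point from camera to tool coordinates, whose origin is the TCP and whose axes are the flange's). Camera axes: x right, y down, z forward; pixel columns grow to the right and rows downward; lengths in m; the calibration is good to about 2 mm. A picture is of the moment at which its call begins: read the wrist's pose just before it.
A pose or a line that the arm cannot do raises Unreachable and nothing moves.
- job_done(): hands the job in; it is judged then, once.
The state is a dict: "time": time; "joint_positions": joint angles; "qd": joint speeds; "joint_torque": joint torques, N m; "position": TCP position; "ee_rot": TCP orientation; "ft_force": force on the tool from outside, world axes, zero at the start; "ft_torque": the same for the moment, N m; "finger_gap": finger opening in m; "finger_force": force on a finger pad.
Only numpy, scipy, OpenCV 4.12 (cv2) and the standard library are available. Lean on these libraries where they do the work, as an engineer would, in place of code of your own. Each camera call takes 0.05 s, during which the arm holds its last target. There are 200 camera calls.

## Working session

There is one attempt and no reset: what is moved stays moved. The work goes in short steps, each a Python script; the robot and the scene stay as the last script left them, time stands still between calls to the robot, and variables do not carry over. Pictures are saved under pics/ and viewed, at most 10 in all, crops included, and the job is handed in when it is done.

```bash
ls; mkdir -p pics
python3 - <<'E'
from workcell import *
import cv2,numpy as np
s=read_state();print(s['time'],s['position'],s['ee_rot'],s['finger_gap'])
for n in ['top','scene']:
    r=snapshot(n);cv2.imwrite(f'pics/{n}0.png',r['pixels']);np.savez(f'{n}0.npz',**r)
    print(n,r['mtx'].tolist(),np.round(r['camera_from_world'],3).tolist(),(r['depth']>0).mean())
E
```

```text
pics
0.0 [ 0.23942683 -0.68385507  0.24276339] [[ 9.43811297e-01  3.30484238e-01 -6.35187002e-04]
 [ 3.30484822e-01 -9.43810256e-01  1.40864442e-03]
 [-1.33961227e-04 -1.53941418e-03 -9.99998806e-01]] 0.09288685027852055
top [[481.3957813824778, 0.0, 325.89066107642975], [0.0, 481.3957813824778, 201.91641453322285], [0.0, 0.0, 1.0]] [[-0.006, -1.0, -0.001, 0.072], [-0.999, 0.006, -0.043, 0.605], [0.043, 0.0, -0.999, 1.159], [0.0, 0.0, 0.0, 1.0]] 0.9958046875
scene [[404.9201572183872, 0.0, 310.2575011577472], [0.0, 404.9201572183872, 204.3113710427552], [0.0, 0.0, 1.0]] [[-0.168, 0.986, -0.018, 0.038], [0.638, 0.095, -0.764, -0.361], [-0.751, -0.14, -0.645, 1.552], [0.0, 0.0, 0.0, 1.0]] 0.99594140625
```

View pics/top0.png

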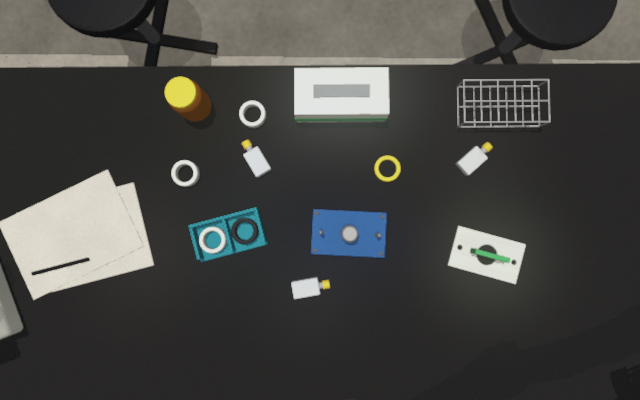

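View pics/scene0.png

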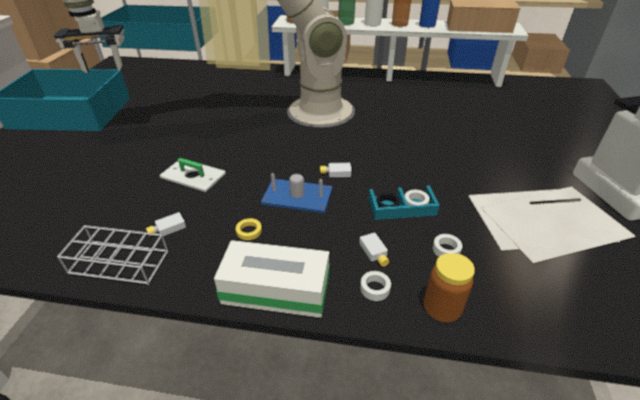

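The top view shows: the rack at (228,234), with the silver collar in its left bay at (212,240) and the black spare at (245,231). The base is at (349,233), the spacer at (387,168), and the plate at (487,255) with its green handle. One flask is at (310,288). The scene view shows the rack's back wall on the far side from the robot, so the bays open towards the robot.

```bash
cat > h.py <<'E'
from workcell import *
import cv2,numpy as np
def cam(r,s=None):
    if 'hand_eye' in r:
        T=np.eye(4);T[:3,:3]=s['ee_rot'];T[:3,3]=s['position'];return T@r['hand_eye']
    return np.linalg.inv(r['camera_from_world'])
def cast(r,uv,z,s=None):
    "pixels -> world points on the plane at height z"
    W=cam(r,s);uv=np.asarray(uv,float).reshape(-1,2)
    d=np.c_[uv,np.ones(len(uv))]@np.linalg.inv(r['mtx']).T@W[:3,:3].T
    o=W[:3,3];return (o+d*((z-o[2])/d[:,2:]))[:,:2]
def blobs(m,amin=20):
    c,_=cv2.findContours(m.astype(np.uint8),cv2.RETR_EXTERNAL,cv2.CHAIN_APPROX_NONE)
    return sorted([k for k in c if cv2.contourArea(k)>amin],key=cv2.contourArea,reverse=True)
def hsv(r):return cv2.cvtColor(np.ascontiguousarray(r['pixels']),cv2.COLOR_BGR2HSV)
def win(m,x0,y0,x1,y1):
    o=np.zeros_like(m);o[y0:y1,x0:x1]=m[y0:y1,x0:x1];return o
def rect(r,k,z,s=None):
    (c,wh,a)=cv2.minAreaRect((cast(r,k,z,s)*1000).astype(np.float32));return np.round(c,1),np.round(wh,1),round(a,1)
def circ(r,k,z,s=None):
    (c,wh,a)=cv2.fitEllipse((cast(r,k,z,s)*1000).astype(np.float32));return np.round(c,1),np.round(wh,1)
def down(yaw):
    "tool down; fingers close along the direction yaw (deg) in the world xy"
    a=np.radians(yaw);y=np.array([np.cos(a),np.sin(a),0]);z=np.array([0,0,-1.]);return np.c_[np.cross(y,z),y,z]
E
python3 - <<'E'
from h import *
r=dict(np.load('top0.npz'));H=hsv(r);h,s,v=[H[...,i].astype(int) for i in range(3)]
blue=(h>100)&(h<125)&(s>100)&(v>50); yel=(h>20)&(h<35)&(s>120)&(v>100); teal=(h>80)&(h<100)&(s>100)&(v>50)
grn=(h>45)&(h<80)&(s>100)&(v>80); wh=(s<60)&(v>140)
def show(n,k,z,f=rect):
    print(n,cv2.boundingRect(k),cv2.contourArea(k),*f(r,k,z))
show('base',blobs(win(blue,280,190,410,270))[0],.012)
show('teal36',blobs(win(teal,170,190,290,270))[0],.036)
show('spacer',blobs(win(yel,365,145,410,190))[0],.016,circ)
show('plate',blobs(win(wh,440,220,540,290))[0],.008)
show('handle',blobs(win(grn,440,220,540,290))[0],.05)
show('collar',blobs(win(wh,190,220,230,260))[0],.028,circ)
g=(s<110)&(v>70)
for k in blobs(win(g,335,220,365,250))[:2]: show('post',k,.068,circ)
for k in blobs(win((s<60)&(v>140),270,270,340,310))[:2]: show('flask',k,.024)
d=r['depth']; print(cast(r,[[349,233],[212,240],[245,231]],0.03))
im=cv2.resize(r['pixels'][190:300,180:400],None,fx=3.6,fy=3.6,interpolation=cv2.INTER_CUBIC);cv2.imwrite('pics/topcrop.png',im)
E
```

```text
base (311, 209, 76, 49) 3316.5 [529.9  13.5] [181.5 111.7] 86.8
teal36 (188, 207, 80, 55) 2802.0 [529.1 302.5] [ 95.2 173.8] 14.6
spacer (374, 155, 27, 27) 542.0 [687.5 -81.7] [64.1 64.4]
plate (448, 226, 78, 58) 2855.0 [ 475.6 -322.4] [172.1 101.5] 74.1
handle (475, 250, 35, 12) 134.0 [ 476. -321.] [82.8 12.8] 74.4
collar (199, 226, 27, 28) 541.5 [516.8 341.5] [62.8 63.1]
post (340, 225, 19, 18) 232.5 [530.3  14.4] [39.1 40.8]
flask (291, 278, 32, 21) 460.5 [400.3 114.4] [42.4 74. ] 9.9
[[0.53023969 0.01287632]
 [0.51561899 0.34073511]
 [0.53660897 0.26180493]]
```

View pics/topcrop.png

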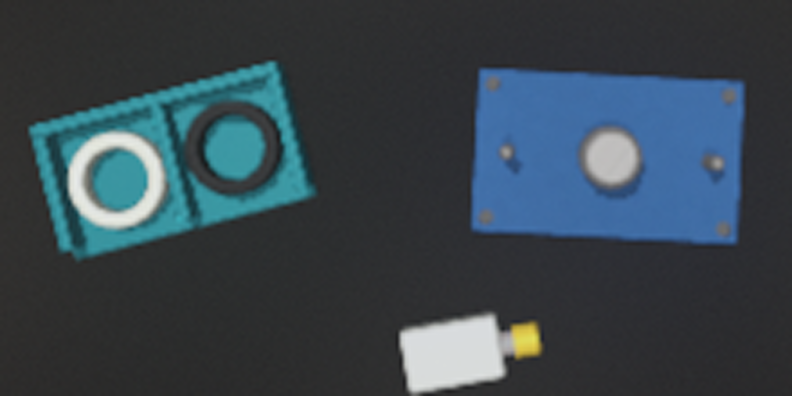

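The crop shows the rack open on its lower (-x) side. The pins are at about (506,152) and (714,163), and the post is at (610,157). All the fitted sizes match the given ones, so I'll move above the collar now.

```bash
cat >> h.py <<'E'
def best(p,yaw):
    "of the two half turns, the one with joint 7 nearest its middle"
    c=[(abs(q[6]),y) for y in (yaw,yaw+180) for q in [inverse_kinematics(p,down(y))] if q is not None]
    print('ik',np.round(c,1).tolist());return down(min(c)[1])
def st(t=''):
    s=read_state();print(t,'t%.2f'%s['time'],np.round(np.array(s['position'])*1000,1),'F',np.round(s['ft_force'],1),'gap %.1f'%(s['finger_gap']*1000),'ff',np.round(s['finger_force'],1));return s
def wrist(name):
    pause(.3);s=st(name);r=snapshot('wrist');cv2.imwrite(f'pics/{name}.png',r['pixels'])
    np.savez(f'{name}.npz',position=s['position'],ee_rot=s['ee_rot'],**r);return r,s
E
python3 - <<'E'
from h import *
a=np.radians(14.6);p=np.array([.5168,.3415])-.027*np.array([np.cos(a),np.sin(a)])
P=[*p,.20];print(P)
move_pose(P,best(P,14.6));r,s=wrist('w1')
print(np.round(r['hand_eye'],3).tolist(),r['mtx'].tolist(),np.round(s['joint_positions'],1),(r['depth']>0).mean())
E
```

```text
[np.float64(0.4906718523969868), np.float64(0.334694127327436), 0.2]
ik [[57.5, 14.6], [110.7, 194.6]]
w1 t4.05 [490.8 334.5 200. ] F [0.4 0.2 1. ] gap 92.7 ff 0.0
[[0.0, -0.96, -0.281, 0.077], [1.0, 0.0, 0.001, -0.001], [-0.001, -0.281, 0.96, -0.141], [0.0, 0.0, 0.0, 1.0]] [[332.05697382028103, 0.0, 313.54883968941243], [0.0, 332.05697382028103, 203.47559637116623], [0.0, 0.0, 1.0]] [ -9.7  34.8 -45.4 109.7  32.5  49.1 -57.5] 0.9961484375
```

View pics/w1.png

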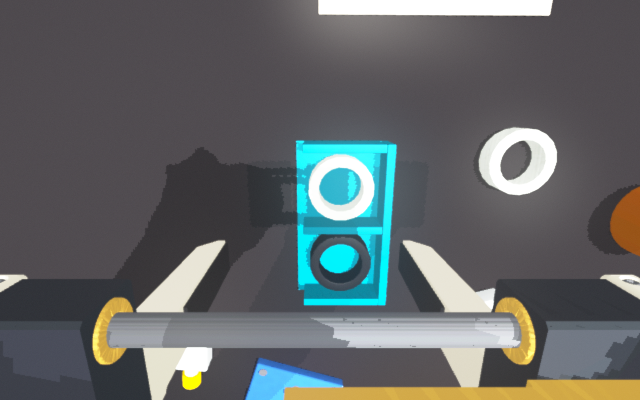

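The wrist view shows the collar at (341,187) in the upper bay, with the opening on the left and the fingertips to either side of column 313.

```bash
cat >> h.py <<'E'
def disc(r,s,m,z,c0,d=.064,tol=.02):
    "outer circle of the blob of mask m (cut to 45 mm around c0 in plane z): centre, axes in mm"
    W=np.linalg.inv(cam(r,s));p=W@np.array([*c0,z,1]);uv=(r['mtx']@p[:3])[:2]/p[2];R=int(45e-3*r['mtx'][0,0]/p[2])
    u,v=uv.astype(int);k=blobs(win(m,max(u-R,0),max(v-R,0),u+R,v+R))
    k=[cv2.convexHull(x) for x in k];return [circ(r,x,z,s) for x in k[:2] if len(x)>5]
E
python3 - <<'E'
from h import *
d=np.load('w1.npz');r=dict(d);H=hsv(r)
m=(H[...,1]<50)&(H[...,2]>200)
print(disc(r,r,m,.028,(.5168,.3415)))
t=(H[...,0]>80)&(H[...,0]<100)&(H[...,1]>100)
print(rect(r,blobs(t)[0],.036,r))
E
```

```text
[(array([515.3, 342.5]), array([63. , 65.9]))]
(array([528.3, 305.7]), array([ 92.8, 171.1]), 14.6)
```

Run:
```python
from h import *
a=np.radians(14.6);p=np.array([.5158,.3420])-.027*np.array([np.cos(a),np.sin(a)])
R=down(14.6)
gripper_to(.026)
servo_line([*p,.075],R,feed=.15)
servo_line([*p,.033],feed=.06);st('down')
gripper_to(.005);s=st('grip')
servo_line([*p,.038],feed=.04);st('lift')
servo_line([*p,.12],feed=.15)
wrist('w2')
```

```text
down t7.09 [489.7 335.4  33.1] F [-0.1  0.4 -0.5] gap 26.3 ff 0.0
grip t7.51 [489.9 335.2  33.3] F [ 0.2 -0.8  3.9] gap 10.3 ff 28.2
lift t7.78 [489.7 335.2  38.2] F [-0.6  0.1 -1.7] gap 10.3 ff 28.2
w2 t8.78 [489.3 335.1 119.3] F [-0.1  0.4 -0.9] gap 9.9 ff 28.2
```

View pics/w2.png

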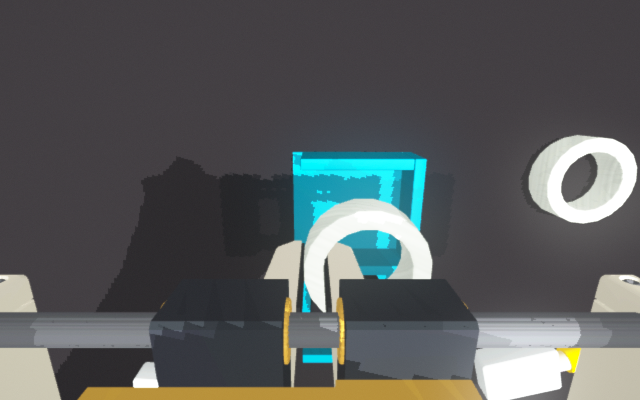

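The collar is held by its front wall at about (365,260). Next I'll set it on the bench between the rack and the base, then look again.

Run:
```python
from h import *
R=down(-3.2);y=R[:2,1];c=np.array([.60,.155]);p=c-.027*y
move_pose([*p,.10],R)
servo_line([*p,.036],feed=.12)
for z in (.031,.030,.029,.028,.027):
    servo_line([*p,z],feed=.03);s=st('low')
    if s['ft_force'][2]>4:break
gripper_to(.026)
servo_line([*p,.09],feed=.15)
gripper_to(.0925)
servo_line([*c,.15],feed=.2)
r,s=wrist('w3');H=hsv(r)
m=(H[...,1]<50)&(H[...,2]>170);print(disc(r,s,m,.024,c))
```

```text
low t10.64 [573.2 156.4  31.2] F [ 0.1 -0.7 -2.3] gap 10.3 ff 28.2
low t10.89 [573.1 156.5  30.1] F [-0.3  0.2 -2.3] gap 10.2 ff 28.2
low t11.14 [573.2 156.5  29.3] F [-1.1 -0.2  3.4] gap 10.3 ff 28.7
low t11.39 [573.2 156.5  29.2] F [-3.4 -2.3 15.1] gap 10.5 ff 29.0
w3 t14.40 [599.4 155.  149.2] F [-0.1  0.8 -0.5] gap 92.5 ff 0.0
[(array([599.2, 155.9]), array([60.3, 61.2])), (array([596.9, 131.5]), array([16.3, 26.4]))]
```

View pics/w3.png

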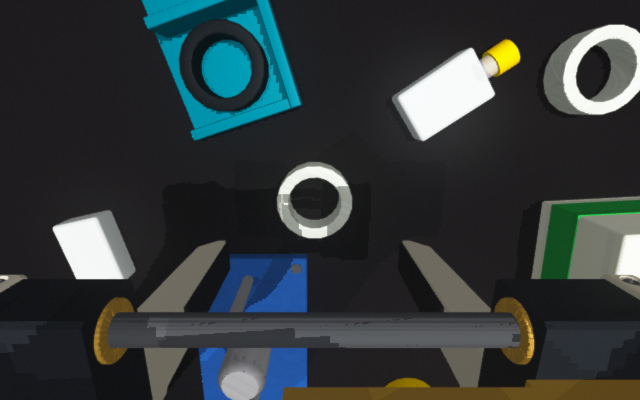

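The collar lies on the bench at (315,200), with the base below it and the post top at (242,385). I'll use depth to isolate the top faces so the side walls don't bias the fit.

```bash
cat >> h.py <<'E'
def topface(r,s,z,c0,R=.045,tol=.004):
    "disc at height z near c0 from depth: fitted circle of its outer edge (mm)"
    W=cam(r,s);h,w=r['depth'].shape;u,v=np.meshgrid(np.arange(w),np.arange(h))
    X=np.stack([(u-r['mtx'][0,2])/r['mtx'][0,0],(v-r['mtx'][1,2])/r['mtx'][1,1],np.ones_like(u)],-1)*r['depth'][...,None]
    X=X@W[:3,:3].T+W[:3,3]
    n=np.hypot(X[...,0]-c0[0],X[...,1]-c0[1])<R
    m=n&(abs(X[...,2]-z)<tol)&(r['depth']>0)
    zz=X[...,2][m];print('z med',np.round(np.percentile(zz,[10,50,90])*1000,1),m.sum())
    k=cv2.convexHull(blobs(m)[0]);return circ(r,k,z,s),np.round(np.array(cv2.minEnclosingCircle((cast(r,k,z,s)*1000).astype(np.float32))[0]),1)
E
python3 - <<'E'
from h import *
r=dict(np.load('w3.npz'));H=hsv(r)
print(topface(r,r,.024,(.599,.155)))
for t in (90,110,130):print(t,disc(r,r,(H[...,1]<60)&(H[...,2]>t),.024,(.599,.155)))
m=(H[...,2]<70)
c=[k for k in blobs(win(m,285,170,345,230)) ];print([circ(r,k,.024,r) for k in c[:3] if len(k)>5])
E
```

```text
z med [22.4 23.6 24.4] 2321
((array([599.4, 155.2]), array([62.8, 63.3])), array([599.4, 155.3]))
90 [(array([599.6, 156.1]), array([62.4, 66.3]))]
110 [(array([599.6, 156.1]), array([61.9, 65.8]))]
130 [(array([599.6, 155.6]), array([62., 64.]))]
[(array([599.8, 158.4]), array([34.8, 39.2]))]
```

Run:
```python
from h import *
R=down(-3.2)
servo_line([.530,.014,.194],feed=.3)
r,s=wrist('w4')
b=topface(r,s,.068,(.530,.014),R=.035,tol=.005);print(b)
H=hsv(r);m=(H[...,0]>100)&(H[...,0]<125)&(H[...,1]>100)&(H[...,2]>50);print('base',rect(r,blobs(m)[0],.012,s))
p=[.5994,.1552]
servo_line([*p,.15],feed=.3)
servo_line([*p,.06],feed=.15)
servo_line([*p,.029],feed=.06);st('pre')
gripper_to(.05);pause(.1);st('grip')
servo_line([*p,.034],feed=.05);st()
servo_line([*p,.14],feed=.15);st('up')
```

```text
w4 t15.44 [530.2  15.2 193.7] F [0.3 0.4 0.1] gap 92.6 ff 0.0
z med [64.3 67.4 68.4] 1509
((array([529.6,  13.8]), array([38.2, 38.5])), array([529.5,  14. ]))
base (array([529.4,  12.6]), array([180.3, 111. ]), 86.6)
pre t17.60 [599.3 155.4  28.8] F [-0.1 -0.  -0.3] gap 92.2 ff 0.0
grip t18.28 [599.6 155.2  29.2] F [ 0.3 -0.8  2.7] gap 63.8 ff 30.0
 t18.53 [599.4 155.2  34.2] F [-0.2 -0.2 -1.2] gap 64.0 ff 30.0
up t19.39 [599.  154.8 139.3] F [ 0.5 -0.1 -2. ] gap 63.5 ff 30.0
```

View pics/w4.png

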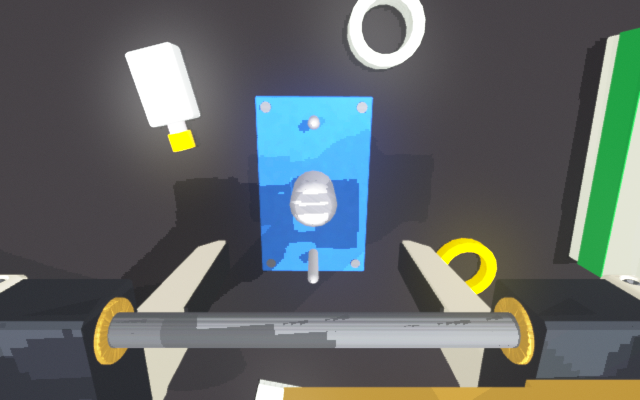

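The base is centred at about (314,185), with the post top at (313,200) and the pins at (313,122) and (313,265), so the yaw is right. Next is a guarded threading of the collar.

```bash
cat >> h.py <<'E'
def settle(p,z,R=None,feed=.15):
    "line to p,z, then correct the horizontal steady error; returns the corrected command"
    servo_line([*p,z],R,feed);pause(.2);s=read_state()
    q=np.array(p)+np.array(p)-np.array(s['position'])[:2];servo_line([*q,z],R,.03);return q
def lower(q,zs,lim,f0,feed=.03):
    "step down through zs until the contact force rises by lim"
    for z in zs:
        servo_line([*q,z],feed=feed);F=np.array(read_state()['ft_force'])-f0
        if F[2]>lim or np.hypot(F[0],F[1])>2*lim: print('contact at cmd',round(z*1000,1),np.round(F,1));return z
    return None
E
python3 - <<'E'
from h import *
p=np.array([.5295,.0136]);R=down(-3.3)
servo_line([*p,.14],R,.25)
q=settle(p,.104,R);s=st('hover');f0=np.array(s['ft_force'])
z=lower(q,np.arange(.100,.0869,-.002),6,f0);st('a')
if z is None:
    z=lower(q,np.arange(.082,.0469,-.005),8,f0,.05);st('b')
    if z is None:
        z=lower(q,np.arange(.045,.0375,-.001),8,f0);st('c')
E
```

```text
hover t21.02 [529.   12.9 104.3] F [ 0.4 -0.4 -0.9] gap 63.7 ff 30.0
a t22.80 [528.9  13.1  87.9] F [-0.2 -0.8 -1.5] gap 63.5 ff 30.0
b t24.82 [528.8  13.1  46.7] F [ 0.2 -0.6 -2.2] gap 63.7 ff 30.0
contact at cmd 40.0 [-3.5  0.2 17.9]
c t26.32 [529.   13.1  41. ] F [-3.1 -0.2 16.9] gap 63.7 ff 30.0
```

Collar is home: TCP at 41 mm, which is exactly 12 + 29. Next, the spacer.

Run:
```python
from h import *
R=down(-3.3)
gripper_to(.0925);st('rel')
servo_line([.529,.0131,.15],feed=.2)
servo_line([.6875,-.0817,.142],R,.3)
r,s=wrist('w5')
(c,wh),e=topface(r,s,.016,(.6875,-.0817),tol=.005);print(c,wh,e)
H=hsv(r);y=(H[...,0]>20)&(H[...,0]<35)&(H[...,1]>120)&(H[...,2]>80);print(disc(r,s,y,.016,(.6875,-.0817)))
if max(abs(wh-64))<4:
    p=c/1000
    servo_line([*p,.06],feed=.2);servo_line([*p,.029],feed=.06)
    gripper_to(.05);pause(.1);st('grip')
    servo_line([*p,.035],feed=.05);servo_line([*p,.15],feed=.2);st('up')
```

```text
rel t27.00 [528.9  13.2  39.9] F [ 0.7 -0.2  0.2] gap 92.7 ff 0.0
w5 t28.77 [687.  -81.  142.5] F [-0.8 -0.4 -0.4] gap 92.6 ff 0.0
z med [14.4 15.6 16.4] 2329
[687.1 -82.8] [62.7 63.6] [686.9 -82.8]
[(array([687.1, -82.4]), array([62.4, 65.3]))]
grip t30.73 [687.2 -82.8  29.2] F [-0.1 -0.6  1.9] gap 62.6 ff 30.8
up t31.73 [686.5 -83.2 149.1] F [-1. -0. -1.] gap 62.6 ff 30.8
```

Run:
```python
from h import *
p=np.array([.5290,.0131]);R=down(-3.3)
servo_line([*p,.15],R,.3)
q=settle(p,.104,R);s=st('hover');f0=np.array(s['ft_force'])
z=lower(q,np.arange(.100,.0869,-.002),6,f0);st('a')
if z is None:
    z=lower(q,np.arange(.082,.0709,-.005),8,f0,.05);st('b')
    if z is None:
        z=lower(q,np.arange(.069,.061,-.001),8,f0);st('c')
```

```text
hover t33.40 [528.5  13.1 104.4] F [-0.1  0.1 -0.1] gap 62.8 ff 30.8
a t35.18 [528.3  13.2  87.9] F [ 0.7  0.5 -1.5] gap 62.5 ff 30.8
b t35.95 [528.2  13.2  71.7] F [-0.7 -0.6 -0.9] gap 62.3 ff 30.8
contact at cmd 64.0 [-3.3 -1.  15.4]
c t37.45 [528.4  13.2  65. ] F [-3.4 -0.9 15.3] gap 62.2 ff 31.0
```

```bash
cat >> h.py <<'E'
def ends(r,s,c):
    "plate seen from above: rectangle, and the midpoint and line of its two pin holes"
    H=hsv(r);W=np.linalg.inv(cam(r,s));p=W@np.array([*c,.008,1]);u,v=(r['mtx']@p[:3])[:2]/p[2]
    m=win((H[...,1]<60)&(H[...,2]>120),0,0,640,300)
    cs,hi=cv2.findContours(m.astype(np.uint8),cv2.RETR_CCOMP,cv2.CHAIN_APPROX_NONE)
    i=max((i for i in range(len(cs)) if cv2.pointPolygonTest(cv2.convexHull(cs[i]),(float(u),float(v)),False)>0),key=lambda i:cv2.contourArea(cs[i]))
    print('plate',rect(r,cs[i],.008,s))
    for j in range(len(cs)):
        if hi[0,j,3]==i and cv2.contourArea(cs[j])>15 and len(cs[j])>5: print(' hole',cv2.boundingRect(cs[j]),circ(r,cs[j],.008,s))
    g=(H[...,0]>45)&(H[...,0]<80)&(H[...,1]>100)&(H[...,2]>100)
    k=win(g,int(u)-60,int(v)-110,int(u)+60,int(v)+110);print(' bar',rect(r,blobs(k)[0],.05,s))
E
python3 - <<'E'
from h import *
r=dict(np.load('w4.npz'))
for sg in (1,-1):
    c=np.array([.5293,.0133])+sg*.068*np.array([np.sin(np.radians(3.3)),np.cos(np.radians(3.3))]);print(sg,c)
    try:print(topface(r,r,.070,c,R=.012,tol=.003))
    except Exception as e:print(e)
gripper_to(.0925);st('rel')
servo_line([.5285,.0132,.16],feed=.25)
P=[.4756,-.3220,.20];R=best(P,-15.8)
move_pose(P,R);r,s=wrist('w6')
ends(r,s,P[:2])
E
```

```text
1 [0.53321435 0.08118724]
z med [67.4 68.9 71.6] 115
((array([533.1,  80.3]), array([9.1, 9.3])), array([533. ,  80.3]))
-1 [ 0.52538565 -0.05458724]
z med [67.3 69.  71.7] 74
((array([525.3, -54.1]), array([8.5, 9.2])), array([525.3, -54.2]))
rel t38.14 [528.3  13.2  63.9] F [-0.2  0.1 -0.3] gap 92.4 ff 0.0
ik [[17.3, -15.8], [133.2, 164.2]]
w6 t40.27 [ 476.1 -321.2  200. ] F [0.4 0.4 0.5] gap 92.8 ff 0.0
plate (array([ 474.9, -324. ]), array([170.6, 101. ]), 74.3)
 hole (307, 242, 13, 12) (array([ 456.5, -387.8]), array([11.5, 12.7]))
 hole (289, 146, 49, 96) (array([ 473.1, -329.7]), array([45.3, 90.6]))
 hole (307, 113, 14, 14) (array([ 493.5, -258.5]), array([12.5, 12.6]))
 bar (array([ 475.6, -321.6]), array([86.2, 11.1]), 74.0)
```

View pics/w6.png

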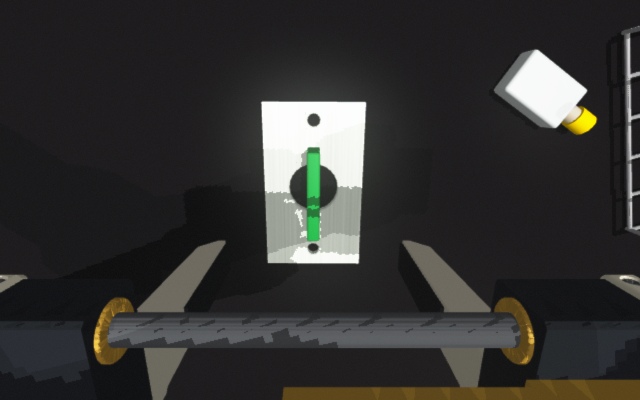

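The plate is fully visible, with its holes at (314,120) and (313,248) and the bar at (313,195). The pins' midpoint agrees with the post axis at (529.1,13.2) and a yaw of -3.3°.

Run:
```python
from h import *
p=np.array([.4751,-.3232]);R=down(-15.85)
gripper_to(.04)
servo_line([*p,.09],R,.2)
q=settle(p,.048,None,.06);st('pre')
gripper_to(.005);pause(.1);st('grip')
servo_line([*q,.055],feed=.04);st('l')
servo_line([*q,.17],feed=.2);st('up')
b=np.array([.5291,.0132]);R=down(-3.32)
servo_line([*b,.17],R,.25)
q=settle(b,.130,R);s=st('hover');f0=np.array(s['ft_force'])
wrist('w7')
```

```text
pre t43.29 [ 475.  -323.2   48.1] F [-0.1  0.3  0.3] gap 39.6 ff 0.0
grip t43.96 [ 475.  -323.1   48. ] F [ 0.2 -0.9  0.3] gap 11.5 ff 30.0
l t44.28 [ 474.9 -323.2   55.2] F [ 0.8 -0.4 -5.3] gap 11.8 ff 30.0
up t45.01 [ 474.1 -323.2  169.1] F [-0.5  0.7 -5.2] gap 11.7 ff 30.0
hover t47.39 [528.7  13.2 130.3] F [-0.3  0.2 -4.9] gap 11.5 ff 30.0
w7 t47.69 [528.6  13.3 130. ] F [ 0.5 -0.4 -5.1] gap 11.8 ff 30.0
```

View pics/w7.png

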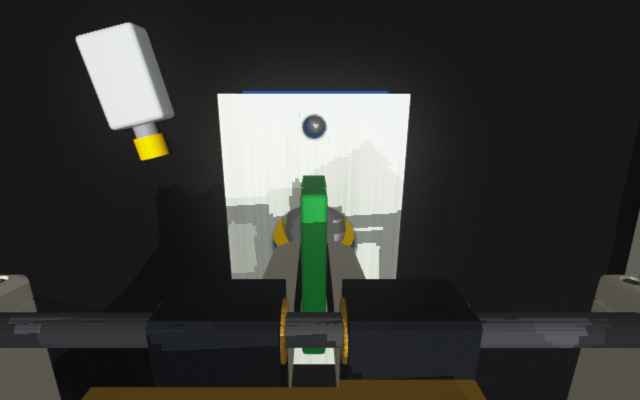

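The pin is visible through the upper hole at (316,126), almost centred, and about 0.5 mm towards +x. That matches the TCP's small residual error, so I'll correct it and lower.

Run:
```python
from h import *
b=np.array([.5291,.0132]);s=st();q=b+(b-np.array(s['position'])[:2])+np.array([.0004,0])
servo_line([*q,.127],down(-3.32),.03);s=st('hover');f0=np.array(s['ft_force'])
z=lower(q,np.arange(.123,.1099,-.002),5,f0);st('a')
if z is None:
    z=lower(q,np.arange(.107,.1035,-.003),6,f0);st('b')
    if z is None: z=lower(q,np.arange(.103,.0965,-.001),8,f0);st('c')
```

```text
t47.74 [528.6  13.3 130. ] F [ 0.2  1.1 -4.9] gap 11.7 ff 30.0
hover t48.00 [530.   13.1 126.8] F [-0.1 -0.3 -3.8] gap 11.7 ff 30.0
a t49.78 [529.9  13.1 110.9] F [ 0.5  0.2 -4.3] gap 11.2 ff 30.0
b t50.32 [529.9  13.1 103.8] F [ 0.1 -0.1 -4.9] gap 11.7 ff 30.0
contact at cmd 99.0 [-3.7  0.1 13.2]
c t51.57 [530.1  13.1  99.9] F [-3.8 -0.2  9.4] gap 11.8 ff 30.0
```

Run:
```python
from h import *
gripper_to(.04);s=st('rel')
servo_line([*s['position'][:2],.25],feed=.2)
r,s=wrist('w8')
W=cam(r,s);d=r['depth'];v,u=np.mgrid[:400,:640]
X=np.stack([(u-r['mtx'][0,2])/r['mtx'][0,0],(v-r['mtx'][1,2])/r['mtx'][1,1],np.ones_like(u)],-1)*d[...,None]@W[:3,:3].T+W[:3,3]
a=np.radians(-3.32);D=X[...,:2]-[.5292,.0132];bx=D@[np.cos(a),np.sin(a)];by=D@[-np.sin(a),np.cos(a)]
for x0,y0 in [(-40,70),(40,70),(-40,0),(40,0),(-40,-40),(40,-40)]:
    m=np.hypot(bx*1000-x0,by*1000-y0)<7;print((x0,y0),m.sum(),np.round(np.median(X[...,2][m])*1000,1))
t=snapshot('top');cv2.imwrite('pics/end.png',np.vstack([cv2.resize(t['pixels'][60:310,150:560],(640,390)),r['pixels'][:200]]))
```

```text
rel t52.24 [530.   13.1  98.9] F [-0.3 -0.5  0.2] gap 40.2 ff 0.0
w8 t53.45 [529.7  13.2 249.3] F [ 0.1 -0.6 -0.4] gap 40.1 ff 0.0
(-40, 70) 171 59.8
(40, 70) 171 59.9
(-40, 0) 142 59.7
(40, 0) 145 59.9
(-40, -40) 130 59.7
(40, -40) 130 59.6
```

View pics/end.png

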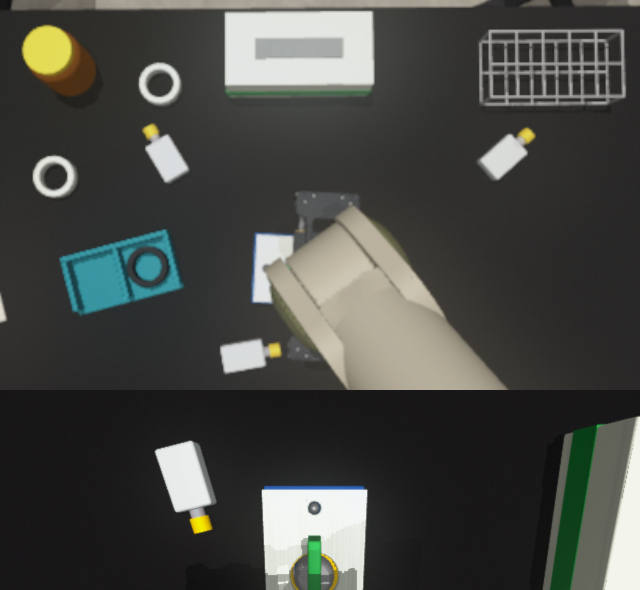

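The plate is level: its top reads 59.6–59.9 mm against the expected 60. The pin shows through at (314,508) in the lower panel, the spare is still in the rack, and the flasks look undisturbed.

```bash
python3 -c "
from workcell import *
print(job_done())"
```

```text
the job is handed in; nothing more can be done
None
```

The specimen stage is built and handed in at about 53.5 s of the 72 s limit: collar home, spacer on top of it, plate flush on the spacer, with the spare and flasks left where they were.

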